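# Square up a stack of bracket blanks and clamp it

### The arm

A 6-joint arm with a two-finger parallel gripper is mounted at the origin on the work surface. World frame = base frame: x ahead of the robot, y to its left, z up, the work surface at z = 0. Lengths are in m, angles in degrees, forces in N, time in s.
With the tool pointing down it reaches from about 0.3 to 0.75 m from the base axis. Payload 8.5 kg.
Tool frame: the origin (TCP) lies at the very end of the fingers, on their centre line; the grasp point (between the pads) lies 19 mm behind it; z points along the fingers, y is the line along which they close (so a half turn about z gives the same grasp; the last joint's range is limited). The gripper opens to 85 mm and grips with 20 to 120 N. Pads are 22 mm wide; open, the fingers measure 114 mm over their backs; the gripper's body (76 mm by 85 mm) begins 54 mm behind the grasp point. The pads swing forward as they close: fully open they stand 13 mm farther back than shut.
Start: joints at [-81.778, 21.807, 74.336, -0, 83.858, -12.336], TCP at [0.193, -0.515, 0.231] pointing down, gripper open.
Joint ranges: [-178.18, 178.18], [-50.72, 133.34], [12.68, 142.11], [-81.47, 261.47], [9.98, 163.14], [-165.26, 165.26]. Speed limits (degrees/s): [136.94, 136.94, 180, 180, 180, 180].

### API

Orientations are given as a 3x3 rotation matrix whose columns are the frame's x, y, z axes.
In Python, from rig import observe, cams, ticket gives the robot as it stands.
- The arm moves only by the tool move_arm, never from a script. Its arguments are lists of equal length, an entry for each row: "jaw": the finger opening in cm, from 0 to 8.54; "dp": the shift along the tool's x, y, z in cm, a list of three; "turn": the turn, a rotation vector about the tool's x, y, z in rad, a list of three. In form: {"jaw": [jaw, ...], "dp": [[tx, ty, tz], ...], "turn": [[wx, wy, wz], ...]}. A call has 1 to 12 rows; each row shifts and turns the commanded pose from where the row before left it, along the tool's axes as they then stand; what a row does not reach is not made up. A row lasts 1/12 s, in which the tool goes at most 41.7 mm and 7.16 degrees, less where a joint would pass 70% of its speed; a pose out of reach is approached as far as the arm can. A call is refused whole if a number of a shift passes 4.17 or a number of a turn 0.125, either way. A call with a gripper value outside its range is refused whole. The fingers move at their own pace and stop on an object; "force" is the grip in N (left out, the last holds). Time passes only in rows, so rows that do not move let the fingers close. It gives the time, the measured TCP pose, the force, the opening and the grip force at its end, in the units of the state.
- observe(): the state, without advancing time (a new reading comes with each control period).
- cams.get_image(name): name is "scene" or "side" or "wrist"; returns (picture, depth): 420x560x3 uint8, red, green, blue; 420x560 float32, m along the optical axis (not along the pixel's ray), 0 where there is no reading.
- cams.calibration(name): a dict with "vertical_fov" (degrees; the focal length in pixels is half the picture's height over the tangent of half this angle, whatever the lens; pixels are square), "cx", "cy" (the principal point, pixels), "k1" (the pictures are not rectified: a ray, as slopes to the right and down, at radius r is drawn at 1 + k1 r^2 times it, then the intrinsics apply), "view" (4x4, takes a point from world to camera coordinates); the wrist camera has in their place "tool_from_camera" (4x4, takes a point from camera to tool coordinates, whose origin is the TCP and whose axes are the flange's). Camera axes: x right, y up, looking along -z (the intrinsics and any distortion apply to the point x, -y, -z); pixel columns grow to the right and rows downward; lengths in m; the calibration is good to about 2 mm. A picture is of the moment at which its call begins: read the wrist's pose just before it. calibration takes no time and is no camera call.
- ticket.close_job(): hands the job in; it is judged then, once.
Trained networks look in the newest picture that a camera, given by its name, has taken for a name from the list of things; names that differ only in an ending like _2 or _b are one class to them, and where a whole thing is asked for, a point or a joint stands for the part that bears it (a point fixed in the world has none). Each returns a list of dicts, best first, with "p" (0 to 1); they miss things now and then, are a little off and sometimes report something else, mostly with a low value. They report only what shows in the picture. A call takes as long as a camera call. They do not tell look-alikes from the thing itself.
- cams.spot_in(camera, query): "box" ([centre column, centre row, width, height] as shares, 0 to 1, of the picture: columns of its width, rows of its height, round what is visible of it).
- cams.outline_of(camera, query): "mask" (420x560 bool, what is visible of it) and "box" ([centre column, centre row, width, height] as shares, 0 to 1, of the picture: columns of its width, rows of its height, round what is visible of it).
- cams.mark_of(camera, query): "location" ([column, row] as shares, 0 to 1, of the picture: columns of its width, rows of its height: a listed point, or the origin of a listed thing).
The state is a dict: "time_s": time; "q": joint angles; "qvel": joint speeds; "joint_efforts": joint torques, N m; "position": TCP position; "tool_rot": TCP orientation; "ft_force": force on the tool from outside, world axes, zero at the start; "wrist_torque": the same for the moment, N m; "grip_width": finger opening in m; "gripper_force": force on a finger pad.
Only numpy, scipy, OpenCV 4.12 (cv2) and the standard library are available. Lean on these libraries where they do the work, as an engineer would, in place of code of your own. Each camera call takes 0.05 s, during which the arm holds its last target. There are 200 camera calls.

### The job

The four bracket blanks in the corner stop are lying askew: with the hold-down arm still up, push or tap their edges until all four lie in one squared stack, flush against both blue walls. Then swing the red-gripped hold-down arm over and press it down until its pad sits on the top blank, with the stack still square. Leave the can, the jar, the dish and the wrench where they are.

Things in the scene. Friction and masses are not known exactly. Their poses are not given: they have to be found in the camera images.
- stop: Corner stop fixed to the bench: dark steel bed, top 12 mm above the bench (own frame: x -38 to +85 mm, y -50 to +85 mm; blanks overhang it on the open -x and -y sides), two blue walls. Origin: on the bench, exactly under the centre of a fully squared stack; x points square at the far wall, y at the left wall, z up. 
- far_wall (a point): Far blue wall of the stop: middle of its inner face at the top edge, 46 mm above the bench, on the stop's plane x = +45 mm. The wall is 12 mm thick and runs along the stop's y.
- left_wall (a point): Left blue wall of the stop: middle of its inner face at the top edge, 46 mm above the bench, on the stop's plane y = +60 mm. The wall is 12 mm thick and runs along the stop's x.
- plate_a: Bracket blank, bottom of the stack of four: loose flat white slippery nylon plate, 90 mm along its x, 120 mm along its y, 8 mm thick, about 0.1 kg, four black drill marks near its corners; all four have the same outline. Origin: centre of its underside. Flush in the corner, its origin is straight above the stop's, with the same yaw. The stack's top is 44 mm above the bench.
- plate_b: Bracket blank, second from the bottom of the stack of four: loose flat orange slippery nylon plate, 90 mm along its x, 120 mm along its y, 8 mm thick, about 0.1 kg, four black drill marks near its corners; all four have the same outline. Origin: centre of its underside. Flush in the corner, its origin is straight above the stop's, with the same yaw. The stack's top is 44 mm above the bench.
- plate_c: Bracket blank, third from the bottom of the stack of four: loose flat white slippery nylon plate, 90 mm along its x, 120 mm along its y, 8 mm thick, about 0.1 kg, four black drill marks near its corners; all four have the same outline. Origin: centre of its underside. Flush in the corner, its origin is straight above the stop's, with the same yaw. The stack's top is 44 mm above the bench.
- plate_d: Bracket blank, top of the stack of four: loose flat orange slippery nylon plate, 90 mm along its x, 120 mm along its y, 8 mm thick, about 0.1 kg, four black drill marks near its corners; all four have the same outline. Origin: centre of its underside. Flush in the corner, its origin is straight above the stop's, with the same yaw. The stack's top is 44 mm above the bench.
- clamp (a joint): Hold-down arm hinged behind the far wall, rad: 0 = level, pointing to the stop's -x, rubber pad just on top of the four stacked blanks; 1.57 = upright; more = leaning back (starts 1.5 to 1.85). Stiff hinge: stays where left, about 3 N at the grip moves it. Steel arm 16 mm wide, 12 thick, reaching 129 mm from the axis with its red grip; pad 24 mm across, 66 mm from the axis.
- clamp_grip (a point): Middle of the upper face of the red grip (50 mm across, 34 mm along the arm, 12 mm thick), 112 mm from the hinge axis and 6 mm off the arm's midline; this is the face turned up when the arm is down, and turned away from the stack when it stands upright.
- clamp_hinge (a point): Point on the hinge axis of the hold-down arm, 62 mm above the bench, 66 mm along the stop's x from its origin; the axis is parallel to the stop's y.
- oil_can: Bystander: can, 60 mm across, 120 mm tall, steel with yellow label. Origin: centre of its underside.
- grease_jar: Bystander: white jar with green label and red cap, 64 mm across, 90 mm tall. Origin: centre of its underside.
- dish: Bystander: round steel dish, 110 mm across, 30 mm high. Origin: centre of its underside.
- wrench: Bystander: steel wrench lying on the bench, 170 mm long along its x. Origin: under its middle.
Mind the look-alikes: they are no part of the job. What is shaped like the plate_d but green is not meant.

How it is judged:
By the outcome, as a careful person would: the job done as asked, in the order asked, and still so for the second after the job is handed in, with the robot touching nothing.
It also fails if it takes over 72 s, if anything falls off the work surface, if the arm or the gripper's body presses on something with over 40 N, if the wrist force passes 120 N, or if a joint passes its speed limit or range.

## Working session

There is one attempt and no reset: what is moved stays moved. The work goes in short steps, Python scripts to look and compute and a tool call to move; the robot and the scene stay as the last step left them, time stands still between calls to the robot, and variables do not carry over. Pictures are saved under pics/ and viewed, at most 10 in all, crops included, and the job is handed in when it is done.

Besides the shell and the picture viewer there is one more tool, called after "Emit:" as a command line: name --argument value ..., lists and objects as JSON in quotes. move_arm: Moves the arm, as the interface text tells. Its arguments: {"type":"object","properties":{"jaw":{"type":"array","items":{"type":"number"}},"dp":{"type":"array","items":{"type":"array","items":{"type":"number"}}},"turn":{"type":"array","items":{"type":"array","items":{"type":"number"}}},"force":{"type":"number"}},"required":["jaw","dp","turn"]}

```bash
ls; mkdir -p pics
cat > h.py <<'E'
import numpy as np, cv2
from rig import observe, cams, ticket
def K(c):
    f=210/np.tan(np.radians(c['vertical_fov'])/2); return f,c['cx'],c['cy'],c['k1']
def ray(name,u,v):
    c=cams.calibration(name); f,cx,cy,k1=K(c)
    d=cv2.undistortPoints(np.array([[[u,v]]],float),np.array([[f,0,cx],[0,f,cy],[0,0,1.]]),np.array([k1,0,0,0.]))[0,0]
    if 'view' in c: M=np.linalg.inv(np.array(c['view']))
    else:
        s=observe(); T=np.eye(4); T[:3,:3]=s['tool_rot']; T[:3,3]=s['position']; M=T@np.array(c['tool_from_camera'])
    return M[:3,3], M[:3,:3]@np.array([d[0],-d[1],-1.])
def atz(name,u,v,z):
    o,d=ray(name,u,v); return o+d*(z-o[2])/d[2]
def atd(name,u,v,dep):
    o,d=ray(name,u,v); return o+d*dep[int(round(v)),int(round(u))]
def save(name,fn):
    im,dep=cams.get_image(name); cv2.imwrite('pics/'+fn,im[:,:,::-1]); return im,dep
E
python3 - <<'E'
from h import *
a,da=save('scene','a.png'); b,db=save('side','b.png')
cv2.imwrite('pics/ab.png',cv2.resize(np.hstack([a,b])[:,:,::-1],(800,300),interpolation=cv2.INTER_AREA))
for n,dd in(('scene',da),('side',db)):
    for q in ['far_wall','left_wall','clamp_hinge','clamp_grip','plate_d','oil_can','grease_jar','dish','wrench','stop']:
        r=cams.mark_of(n,q)[:3]
        for x in r:
            u,v=x['location'][0]*560,x['location'][1]*420
            z={'far_wall':.046,'left_wall':.046,'clamp_hinge':.062,'plate_d':.036}.get(q,0)
            print(n,q,round(x['p'],2),round(u),round(v),atz(n,u,v,z).round(3),atd(n,u,v,dd).round(3) if 0<u<559 and 0<v<419 else '')
E
```

```text
pics
scene far_wall 0.84 297 236 [ 0.564 -0.003  0.046] [ 0.584 -0.022  0.092]
scene left_wall 0.92 313 207 [0.53  0.075 0.046] [0.59  0.008 0.174]
scene clamp_hinge 0.72 300 241 [ 0.584 -0.013  0.062] [ 0.586 -0.015  0.066]
scene clamp_hinge 0.34 296 235 [ 0.568 -0.011  0.062] [ 0.58  -0.023  0.09 ]
scene clamp_grip 0.74 282 218 [0.484 0.021 0.   ] [0.505 0.002 0.043]
scene clamp_grip 0.65 303 212 [ 0.505  0.071 -0.   ] [ 0.586 -0.012  0.171]
scene plate_d 0.65 271 164 [0.362 0.087 0.036] [0.341 0.104 0.006]
scene plate_d 0.59 282 222 [ 0.511 -0.     0.036] [ 0.515 -0.004  0.044]
scene plate_d 0.45 276 223 [ 0.505 -0.014  0.036] [ 0.509 -0.017  0.044]
scene oil_can 0.96 184 295 [ 0.502 -0.263  0.   ] [ 0.532 -0.267  0.063]
scene oil_can 0.35 297 234 [ 0.542  0.019 -0.   ] [ 0.584 -0.023  0.099]
scene grease_jar 0.85 384 230 [0.663 0.183 0.   ] [0.675 0.156 0.043]
scene grease_jar 0.61 304 210 [ 0.501  0.078 -0.   ] [ 0.585 -0.009  0.175]
scene dish 0.95 162 233 [ 0.341 -0.22   0.   ] [ 0.342 -0.22   0.002]
scene wrench 0.81 343 172 [ 0.475  0.234 -0.   ] [0.478 0.231 0.005]
side far
[... 337 characters left out ...]
.575 0.001 0.183]
side plate_d 0.82 285 226 [0.491 0.005 0.036] [0.488 0.011 0.044]
side plate_d 0.65 289 223 [ 0.486 -0.007  0.036] [ 0.484 -0.002  0.042]
side plate_d 0.57 334 292 [0.333 0.112 0.036] [0.335 0.095 0.008]
side oil_can 0.66 326 167 [ 0.496 -0.266  0.   ] [ 0.487 -0.236  0.027]
side oil_can 0.38 274 233 [0.518 0.009 0.   ] [0.502 0.042 0.045]
side grease_jar 0.93 183 267 [0.65  0.184 0.   ] [0.63  0.201 0.037]
side grease_jar 0.38 263 210 [ 0.576 -0.045  0.   ] [ 0.559 -0.014  0.038]
side dish 0.72 375 196 [ 0.343 -0.22   0.   ] [ 0.343 -0.212  0.007]
side wrench 0.86 245 320 [0.469 0.23  0.   ] [0.467 0.232 0.006]
side stop 0.74 274 231 [0.521 0.004 0.   ] [0.504 0.037 0.045]
```

View pics/a.png

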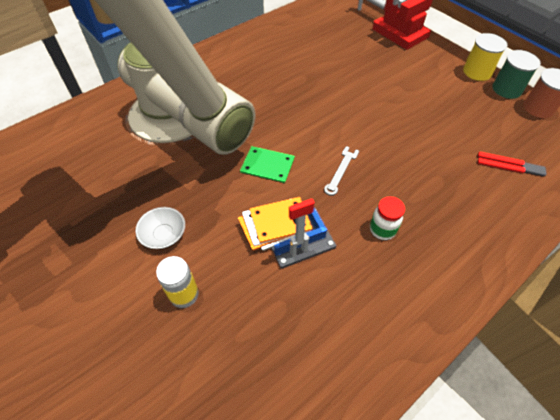

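View pics/b.png

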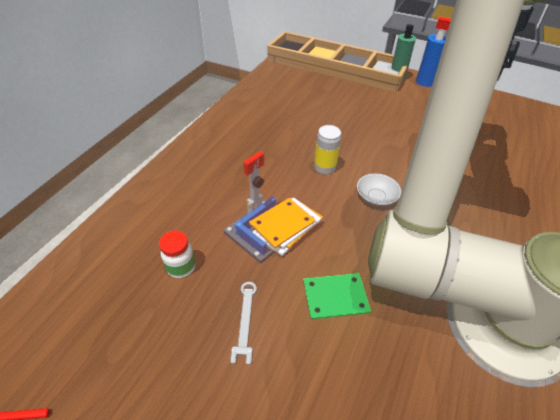

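The scene view shows the askew orange/white stack at about (275,222), with the clamp upright at (300,225). The green plate at (268,163) is the look-alike and stays put. The side view agrees: stack at (285,225), green at (337,295). Next I'll look from above with the wrist camera.

Run:
```python
from h import *
s=observe(); print(s['time_s'],np.round(s['position'],3),np.round(s['tool_rot'],3).tolist())
c=cams.calibration('wrist'); print({k:np.round(v,3).tolist() for k,v in c.items()})
R=np.array(s['tool_rot']); print('to target cm',(R.T@(np.array([.44,.0,.33])-s['position'])*100).round(2))
```

```text
1.1 [ 0.193 -0.515  0.231] [[0.936, 0.351, -0.0], [0.351, -0.936, 0.0], [0.0, -0.0, -1.0]]
{'vertical_fov': 63.103, 'cx': 284.688, 'cy': 208.728, 'k1': -0.078, 'tool_from_camera': [[-0.0, 0.947, 0.321, 0.083], [1.0, -0.0, 0.001, -0.0], [0.001, 0.321, -0.947, -0.143], [0.0, 0.0, 0.0, 1.0]]}
to target cm [ 41.2  -39.55  -9.87]
```

Emit:
move_arm --jaw '[5,5,5,5,5,5,5,5,5,5,5,5]' --dp '[[2.8,-2.7,-0.5],[2.8,-2.7,-0.5],[2.8,-2.7,-0.5],[2.8,-2.7,-0.5],[2.8,-2.7,-0.5],[2.8,-2.7,-0.5],[2.8,-2.7,-0.5],[2.8,-2.7,-0.5],[2.8,-2.7,-0.5],[2.8,-2.7,-0.5],[2.8,-2.7,-0.5],[2.8,-2.7,-0.5]]' --turn '[[0,0,0],[0,0,0],[0,0,0],[0,0,0],[0,0,0],[0,0,0],[0,0,0],[0,0,0],[0,0,0],[0,0,0],[0,0,0],[0,0,0]]'

```text
time_s: 2.1
position: [0.3943, -0.0917, 0.2918]
tool_rot: [[0.936, 0.351, 0.001], [0.351, -0.936, -0.0], [0.0, 0.001, -1.0]]
ft_force: [-0.1, -0.5, 0.6]
grip_width: 0.05
gripper_force: 0.0
```

Emit:
move_arm --jaw '[5,5,5,5,5,5,5,5,5,5,5,5]' --dp '[[2.8,-2.7,0],[2.8,-2.7,0],[2,-2,0],[0,0,0],[0,0,0],[0,0,0],[0,0,0],[0,0,0],[0,0,0],[0,0,0],[0,0,0],[0,0,0]]' --turn '[[0,0,0],[0,0,0],[0,0,-0.12],[0,0,-0.12],[0,0,-0.12],[0,0,-0.12],[0,0,-0.12],[0,0,-0.12],[0,0,-0.12],[0,0,-0.12],[0,0,-0.12],[0,0,-0.12]]'

```text
time_s: 3.1
position: [0.4391, 0.0024, 0.2914]
tool_rot: [[0.006, 1.0, 0.0], [1.0, -0.006, -0.0], [-0.0, 0.0, -1.0]]
ft_force: [-0.3, 0.6, 0.5]
grip_width: 0.0498
gripper_force: 0.0
```

Emit:
move_arm --jaw '[5,5,5,5,5,5,5,5,5,5,5,5]' --dp '[[0,0,0],[0,0,0],[0,0,0],[0,0,0],[0,0,0],[0,0,0],[0,0,0],[0,0,0],[0,0,0],[0,0,0],[0,0,0],[0,0,0]]' --turn '[[0,0,-0.12],[0,0,-0.12],[0,0,-0.12],[0,0,-0.12],[0,0,-0.12],[0,0,-0.12],[0,0,-0.12],[0,0,-0.12],[0,0,-0.12],[0,0,-0.12],[0,0,-0.1],[0,0,0]]'

```text
time_s: 4.1
position: [0.4391, 0.0024, 0.2914]
tool_rot: [[-0.961, 0.276, 0.0], [0.276, 0.961, -0.0], [-0.0, -0.0, -1.0]]
ft_force: [0.4, 0.1, -0.7]
grip_width: 0.0502
gripper_force: 0.0
```

Run:
```python
from h import *
s=observe(); print(s['time_s'],np.round(s['position'],3),np.round(s['tool_rot'],3).tolist(),np.round(s['q'],1))
a,da=save('wrist','w1.png')
np.save('d1.npy',da)
for q in ['far_wall','left_wall','clamp_hinge','clamp_grip','plate_d']:
    for x in cams.mark_of('wrist',q)[:2]:
        u,v=x['location'][0]*560,x['location'][1]*420
        z={'far_wall':.046,'left_wall':.046,'clamp_hinge':.062,'plate_d':.036}.get(q,0.17)
        print(q,round(x['p'],2),round(u),round(v),atz('wrist',u,v,z).round(3),atd('wrist',u,v,da).round(3))
```

```text
4.1 [0.439 0.002 0.291] [[-0.961, 0.276, 0.0], [0.276, 0.961, -0.0], [-0.0, -0.0, -1.0]] [-15.2   8.1  83.6  -0.   88.4 -89.2]
far_wall 0.66 295 213 [0.494 0.    0.046] [ 0.495 -0.     0.043]
far_wall 0.63 308 263 [ 0.563 -0.002  0.046] [ 0.563 -0.002  0.047]
left_wall 0.83 354 230 [0.537 0.063 0.046] [0.537 0.063 0.045]
clamp_hinge 0.6 299 281 [ 0.577 -0.018  0.062] [ 0.572 -0.017  0.07 ]
clamp_grip 0.9 311 347 [ 0.587 -0.014  0.17 ] [ 0.571 -0.011  0.188]
plate_d 0.67 337 53 [0.334 0.092 0.036] [0.332 0.097 0.007]
plate_d 0.57 293 215 [ 0.5   -0.004  0.036] [ 0.498 -0.003  0.043]
```

View pics/w1.png

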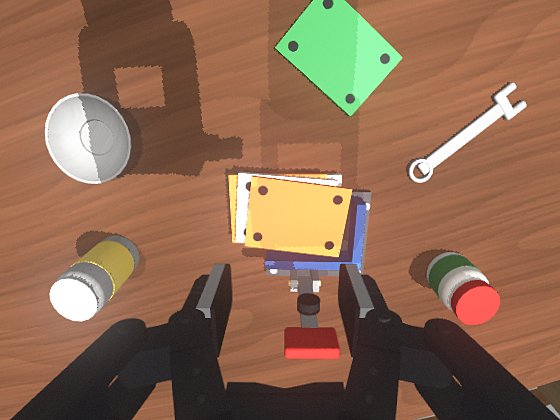

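Seen from above: the stack's askew layers are at (295,215), the blue left wall runs along (362,235), the far wall along (310,266), and the clamp grip is at (311,345). I'll fit the wall lines from blue pixels using depth.

```bash
cat >> h.py <<'E'
def cloud(im,dep,name='wrist'):
    c=cams.calibration(name); f,cx,cy,k1=K(c); v,u=np.mgrid[0:420,0:560]
    p=np.stack([u.ravel(),v.ravel()],1).astype(float)[:,None]
    d=cv2.undistortPoints(p,np.array([[f,0,cx],[0,f,cy],[0,0,1.]]),np.array([k1,0,0,0.]))[:,0]
    if 'view' in c: M=np.linalg.inv(np.array(c['view']))
    else:
        s=observe(); T=np.eye(4); T[:3,:3]=s['tool_rot']; T[:3,3]=s['position']; M=T@np.array(c['tool_from_camera'])
    P=np.c_[d[:,0],-d[:,1],-np.ones(len(d))]*dep.reshape(-1,1)
    return (P@M[:3,:3].T+M[:3,3]).reshape(420,560,3)
E
python3 - <<'E'
from h import *
im=cv2.imread('pics/w1.png')[:,:,::-1].astype(int); P=cloud(im,np.load('d1.npy'))
hsv=cv2.cvtColor(im.astype(np.uint8),cv2.COLOR_RGB2HSV)
m=(hsv[...,0]>105)&(hsv[...,0]<130)&(hsv[...,1]>130)
top=m&(abs(P[...,2]-.046)<.006)
Q=P[top][:,:2]; print(m.sum(),len(Q),np.median(P[m][:,2]))
# fit: search yaw + two lines
best=None
from scipy.optimize import minimize
for yaw in np.radians(np.arange(-40,10,.25)):
    x=np.array([np.cos(yaw),np.sin(yaw)]); y=np.array([-x[1],x[0]])
    a=Q@x; b=Q@y
    ha,ea=np.histogram(a,np.arange(a.min(),a.max()+.001,.001)); hb,eb=np.histogram(b,np.arange(b.min(),b.max()+.001,.001))
    # 12 mm windows
    wa=np.convolve(ha,np.ones(12),'valid'); wb=np.convolve(hb,np.ones(12),'valid')
    i,j=wa.argmax(),wb.argmax()
    A=(a>=ea[i])&(a<ea[i]+.012);B=(b>=eb[j])&(b<eb[j]+.012); s=(A|B).sum()- 0
    e=np.sum(np.diff(ha.astype(float))**2)+np.sum(np.diff(hb.astype(float))**2)
    if best is None or e>best[0]: best=(e,yaw,ea[i],eb[j],s); bd=(a[A],b[A],a[B],b[B])
print(np.degrees(best[1]),best)
e,yaw,fa,lb,_=best; x=np.array([np.cos(yaw),np.sin(yaw)]); y=np.array([-x[1],x[0]])
for t in bd: print(np.percentile(t,[0,2,50,98,100]).round(4))
for name,o in (('inner',(fa-.045)*x+(lb-.06)*y),): print(name,o)
# top-plate orange corners
o=(hsv[...,0]>8)&(hsv[...,0]<25)&(hsv[...,1]>150)&(P[...,2]>.039)&(P[...,2]<.05)
cn=cv2.minAreaRect(P[o][:,:2].astype(np.float32)*1000); print(cn)
r=(hsv[...,0]<5)&(hsv[...,1]>170)&(P[...,2]>.1); print('grip',P[r].mean(0).round(4))
E
```

```text
57 57 0.04622532089702247
-16.75 (np.float64(1007.0), np.float64(-0.2923426497090502), np.float64(0.5372686062324299), np.float64(0.2149013957537284), np.int64(56))
[0.5375 0.5379 0.5482 0.5492 0.5493]
[0.1729 0.1739 0.1985 0.2255 0.2256]
[0.5163 0.5182 0.5371 0.5478 0.5488]
[0.216  0.2165 0.2248 0.2261 0.2262]
inner [0.51602432 0.00645917]
((481.6305847167969, -83.140869140625), (299.90374755859375, 106.49514770507812), 76.23858642578125)
grip [ 0.5711 -0.0111  0.1789]
```

```bash
cat > fit.py <<'E'
from h import *
def fitstop(im,P):
    I=im.astype(int)
    m=(I[...,2]>I[...,0]+40)&(I[...,2]>I[...,1]+25)&(abs(P[...,2]-.046)<.006)&(abs(P[...,0]-.54)<.1)&(abs(P[...,1])<.13)
    Q=P[m][:,:2]; best=None
    for yaw in np.radians(np.arange(-30,0,.25)):
        x=np.array([np.cos(yaw),np.sin(yaw)]); y=np.array([-x[1],x[0]]); a=Q@x; b=Q@y
        ha,ea=np.histogram(a,np.arange(a.min(),a.max()+.001,.001)); hb,eb=np.histogram(b,np.arange(b.min(),b.max()+.001,.001))
        e=np.sum(ha.astype(float)**2)+np.sum(hb.astype(float)**2)
        wa=np.convolve(ha,np.ones(12),'valid').argmax(); wb=np.convolve(hb,np.ones(12),'valid').argmax()
        if best is None or e>best[0]: best=(e,yaw,ea[wa],eb[wb],x,y,a,b)
    e,yaw,fa,lb,x,y,a,b=best
    A=a>fa; A&=b<lb-.002; B=(b>lb)&(a<fa-.002)
    pc=lambda t:np.percentile(t,[3,50,97]).round(4)
    print('n',len(Q),A.sum(),B.sum(),'yaw',np.degrees(yaw),'far a',pc(a[A]),'b',pc(b[A]),'left b',pc(b[B]),'a',pc(a[B]))
    F=np.median(a[A])-.006-.045; L=np.median(b[B])-.006-.06
    return np.degrees(yaw),F*x+L*y
if __name__=='__main__':
    im=cv2.imread('pics/w1.png')[:,:,::-1]; P=cloud(im,np.load('d1.npy')); print(fitstop(im,P))
E
python3 fit.py
python3 - <<'E'
from h import *
im=cv2.imread('pics/w1.png'); print(im[235,360],im[266,300],im[266,330])
cv2.imwrite('pics/w1c.png',cv2.resize(im[160:300,220:385],None,fx=4.2,fy=4.2,interpolation=cv2.INTER_CUBIC))
E
```

```text
n 1003 429 497 yaw -16.25 far a [0.5402 0.5445 0.5507] b [0.1032 0.1641 0.2009] left b [0.2119 0.2171 0.2225] a [0.4659 0.4985 0.5349]
(np.float64(-16.25), array([0.51604842, 0.00701151]))
[202 127 114] [225 148 130] [222 140 118]
```

View pics/w1c.png

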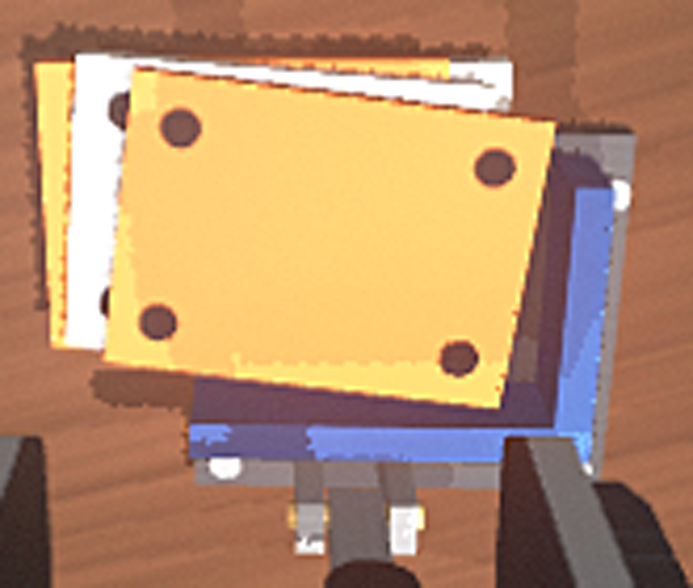

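The crop shows the top orange plate rotated ~8° off the walls, with the lower plates shifted left (stop −y) and outward (−x). Next I'll get their extents in the stop frame.

```bash
cat >> fit.py <<'E'
YAW=np.radians(-16.25); O=np.array([.516,.007]); RS=np.array([[np.cos(YAW),-np.sin(YAW)],[np.sin(YAW),np.cos(YAW)]])
def tostop(p): return (np.asarray(p)[...,:2]-O)@RS
def tool(xs,ys,z,yawoff):
    "shift (tool cm) and turn to stop-frame pose; yawoff = tool x direction in the stop frame, deg"
    s=observe(); R=np.array(s['tool_rot']); t=np.r_[O+RS@np.array([xs,ys]),z]
    yaw=np.degrees(np.arctan2(R[1,0],R[0,0])); d=(np.degrees(YAW)+yawoff-yaw+180)%360-180
    print('now stop',tostop(s['position'][:2]).round(4),'z',round(s['position'][2],4),'dp cm',(R.T@(t-s['position'])*100).round(2),'turn z',round(-np.radians(d),3),'t',s['time_s'],'F',np.round(s['ft_force'],1))
E
python3 - <<'E'
from fit import *
im=cv2.imread('pics/w1.png')[:,:,::-1]; P=cloud(im,np.load('d1.npy')); S=tostop(P); I=im.astype(int)
pl=(P[...,2]>.018)&(P[...,2]<.05)&(I[...,0]>I[...,2]+0)&(I[...,0]>150)|((I.min(-1)>170)&(P[...,2]>.018)&(P[...,2]<.05))
pl&=(abs(S[...,0])<.1)&(abs(S[...,1])<.12)
v=S[pl]; print(len(v),np.percentile(v,[.3,99.7],axis=0).round(3))
print('grip',tostop([.5711,-.0111]))
tool(-.105,-.012,.1,180)
E
```

```text
8583 [[-0.064 -0.094]
 [ 0.045  0.052]]
grip [ 0.05796365 -0.00195832]
now stop [-0.0725 -0.026 ] z 0.2913 dp cm [ 3.25  1.39 19.13] turn z -0.001 t 4.4 F [ 0.2 -0.4 -0.6]
```

Emit:
move_arm --jaw '[5.5,5.5,5.5,5.5,5.5,5.5,5.5,5.5,5.5,5.5,5.5]' --dp '[[1.75,0.6,2],[0,0,3.5],[0,0,3.5],[0,0,3.5],[0,0,3.5],[0,0,3.5],[0,0,3.5],[0,0,2.5],[0,0,2],[0,0,1.2],[0,0,0]]' --turn '[[0,0,0],[0,0,0],[0,0,0],[0,0,0],[0,0,0],[0,0,0],[0,0,0],[0,0,0],[0,0,0],[0,0,0],[0,0,0]]'

```text
time_s: 5.32
position: [0.4231, 0.0132, 0.0024]
tool_rot: [[-0.96, 0.28, -0.004], [0.28, 0.96, 0.001], [0.004, -0.0, -1.0]]
ft_force: [0.8, -0.3, -0.3]
grip_width: 0.0556
gripper_force: 0.0
```

Run:
```python
from fit import *
tool(-.056,-.02,.005,180)
im,d=save('wrist','w2.png')
```

```text
now stop [-0.0909 -0.0201] z 0.0024 dp cm [-3.49  0.01 -0.27] turn z -0.0 t 5.3167 F [ 0.8 -0.3 -0.3]
```

View pics/w2.png

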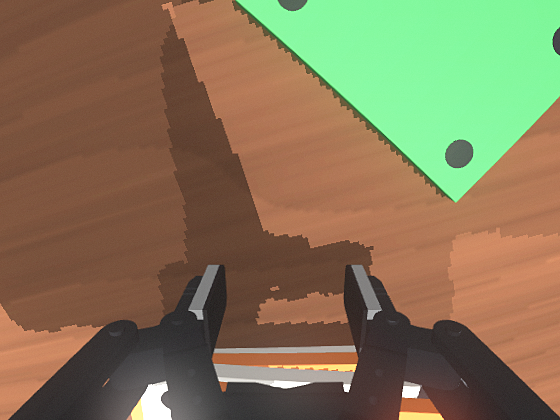

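The picture shows the fingers down at (210,300) and (365,300), in front of the plate edges, with the green plate clear at (400,90). Now I'll push toward the far wall.

Emit:
move_arm --jaw '[5.5,5.5,5.5,5.5,5.5,5.5,5.5,5.5,5.5,5.5]' --dp '[[-0.7,0,0],[-0.4,0,0],[-0.4,0,0],[-0.4,0,0],[-0.3,0,0],[-0.3,0,0],[-0.3,0,0],[-0.2,0,0],[-0.1,0,0],[0,0,0]]' --turn '[[0,0,0],[0,0,0],[0,0,0],[0,0,0],[0,0,0],[0,0,0],[0,0,0],[0,0,0],[0,0,0],[0,0,0]]'

```text
time_s: 6.2
position: [0.4539, 0.0043, 0.0043]
tool_rot: [[-0.96, 0.279, 0.0], [0.279, 0.96, -0.0], [-0.0, -0.0, -1.0]]
ft_force: [-0.9, 0.6, 0.9]
grip_width: 0.0547
gripper_force: 0.7
```

Emit:
move_arm --jaw '[5.5,5.5,5.5,5.5]' --dp '[[-0.1,0,0],[-0.1,0,0],[-0.1,0,0],[0,0,0]]' --turn '[[0,0,0],[0,0,0],[0,0,0],[0,0,0]]'

```text
time_s: 6.53
position: [0.4565, 0.0036, 0.0043]
tool_rot: [[-0.96, 0.279, -0.001], [0.279, 0.96, 0.0], [0.001, 0.0, -1.0]]
ft_force: [-1.6, 2.1, 0.2]
grip_width: 0.0551
gripper_force: 1.6
```

Run:
```python
from fit import *
tool(-.056,-.02,.005,180)
im,d=save('side','s3.png')
cv2.imwrite('pics/s3c.png',cv2.resize(im[180:270,210:345,::-1],None,fx=5,fy=5,interpolation=cv2.INTER_CUBIC))
```

```text
now stop [-0.0562 -0.0199] z 0.0043 dp cm [-0.02 -0.01 -0.07] turn z 0.001 t 6.5333 F [-1.6  2.1  0.2]
```

View pics/s3c.png

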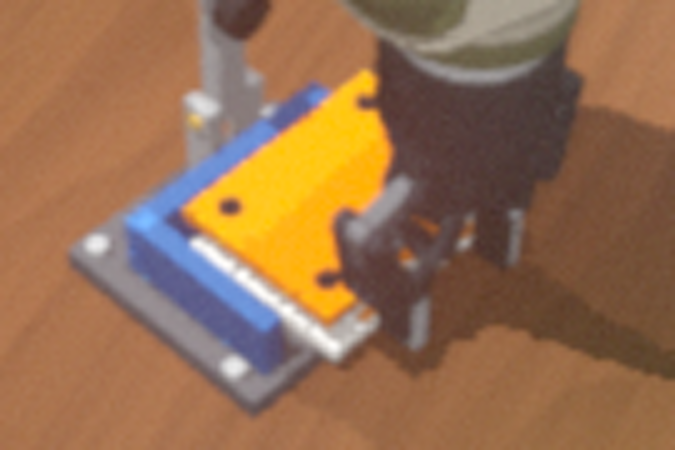

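The crop shows the stack nearly against the far wall and still off the left wall, with a white plate lower than the orange one there. I'll seat x harder.

Emit:
move_arm --jaw '[5.5,5.5,5.5,5.5]' --dp '[[-0.1,0,0],[-0.1,0,0],[-0.1,0,0],[0,0,0]]' --turn '[[0,0,0],[0,0,0],[0,0,0],[0,0,0]]'

```text
time_s: 6.92
position: [0.4573, 0.0035, 0.004]
tool_rot: [[-0.96, 0.279, -0.005], [0.279, 0.96, 0.002], [0.006, 0.0, -1.0]]
ft_force: [-8.9, 4.2, 4.7]
grip_width: 0.0548
gripper_force: 5.3
```

Emit:
move_arm --jaw '[5.5,5.5,5.5,5.5,5.5,5.5,5.5,5.5,5.5,5.5,5.5,5.5]' --dp '[[2,0,0],[1,0,-3],[0,0,-3],[0,-2,-3],[0,-3,0],[-2,-3,0],[-3,-2.5,0],[-2.6,0,0],[0,0,0],[0,0,0],[0,0,0],[0,0,0]]' --turn '[[0,0,0],[0,0,0],[0,0,0],[0,0,0],[0,0,0],[0,0,0],[0,0,0],[0,0,0],[0,0,0.12],[0,0,0.12],[0,0,0.12],[0,0,0.12]]'

```text
time_s: 7.92
position: [0.4752, -0.1116, 0.0945]
tool_rot: [[-0.719, 0.695, 0.002], [0.695, 0.719, -0.001], [-0.002, 0.001, -1.0]]
ft_force: [0.5, 0.6, -0.1]
grip_width: 0.0552
gripper_force: 0.0
```

Emit:
move_arm --jaw '[5.5,5.5,5.5,5.5,5.5,5.5,5.5,5.5,5.5,5.5]' --dp '[[0,0,0],[0,0,0],[0,0,0],[0,0,0],[0,0,0],[0,0,0],[0,0,0],[0,0,0],[0,0,0],[0,0,0]]' --turn '[[0,0,0.12],[0,0,0.12],[0,0,0.12],[0,0,0.12],[0,0,0.12],[0,0,0.12],[0,0,0.12],[0,0,0.12],[0,0,0.12],[0,0,0.01]]'

```text
time_s: 8.75
position: [0.4751, -0.1114, 0.0946]
tool_rot: [[0.283, 0.959, 0.002], [0.959, -0.283, -0.001], [-0.0, 0.002, -1.0]]
ft_force: [-0.3, -0.2, -0.4]
grip_width: 0.055
gripper_force: 0.0
```

Run:
```python
from fit import *
tool(-.008,-.125,.004,90)
```

```text
now stop [-0.0061 -0.1251] z 0.0946 dp cm [ 0.02 -0.2   9.06] turn z -0.003 t 8.75 F [-0.3 -0.2 -0.4]
```

Emit:
move_arm --jaw '[5.5,5.5,5.5,5.5,5.5,5.5,5.5,5.5,5.5,5.5,5.5,5.5]' --dp '[[0,-0.2,3],[0,0,3],[0,0,2],[0,0,1],[0.6,0,0],[0.4,0,0],[0.4,0,0],[0.4,0,0],[0.4,0,0],[0.4,0,0],[0.4,0,0],[0.4,0,0]]' --turn '[[0,0,-0.003],[0,0,0],[0,0,0],[0,0,0],[0,0,0],[0,0,0],[0,0,0],[0,0,0],[0,0,0],[0,0,0],[0,0,0],[0,0,0]]'

```text
time_s: 9.75
position: [0.4821, -0.0774, 0.0046]
tool_rot: [[0.275, 0.961, 0.0], [0.961, -0.275, -0.0], [-0.0, 0.001, -1.0]]
ft_force: [-0.4, -1.8, 0.6]
grip_width: 0.0551
gripper_force: 0.7
```

Emit:
move_arm --jaw '[5.5,5.5,5.5,5.5,5.5,5.5,5.5,5.5]' --dp '[[0.4,0,0],[0.3,0,0],[0.3,0,0],[0.3,0,0],[0.2,0,0],[0.2,0,0],[0.1,0,0],[0,0,0]]' --turn '[[0,0,0],[0,0,0],[0,0,0],[0,0,0],[0,0,0],[0,0,0],[0,0,0],[0,0,0]]'

```text
time_s: 10.42
position: [0.4869, -0.0602, 0.0043]
tool_rot: [[0.275, 0.961, 0.0], [0.961, -0.275, 0.0], [0.0, 0.0, -1.0]]
ft_force: [0.2, -1.0, -0.4]
grip_width: 0.0553
gripper_force: 0.4
```

Run:
```python
from fit import *
tool(-.008,-.071,.004,90)
```

```text
now stop [-0.0091 -0.0727] z 0.0043 dp cm [0.17 0.11 0.03] turn z 0.005 t 10.4167 F [ 0.2 -1.  -0.4]
```

Emit:
move_arm --jaw '[5.5,5.5,5.5,5.5]' --dp '[[0.1,0,0],[0.1,0,0],[0.1,0,0],[0,0,0]]' --turn '[[0,0,0.005],[0,0,0],[0,0,0],[0,0,0]]'

```text
time_s: 10.75
position: [0.487, -0.059, 0.0043]
tool_rot: [[0.28, 0.96, -0.002], [0.96, -0.28, -0.002], [-0.003, -0.001, -1.0]]
ft_force: [-7.0, -13.6, 1.7]
grip_width: 0.0551
gripper_force: 7.9
```

Emit:
move_arm --jaw '[5.5,5.5,5.5]' --dp '[[0.1,0,0],[0.1,0,0],[0,0,0]]' --turn '[[0,0,0],[0,0,0],[0,0,0]]'

```text
time_s: 11.0
position: [0.4871, -0.0589, 0.0043]
tool_rot: [[0.28, 0.96, -0.003], [0.96, -0.28, -0.005], [-0.005, -0.001, -1.0]]
ft_force: [-11.1, -29.0, 1.9]
grip_width: 0.0553
gripper_force: 15.5
```

Emit:
move_arm --jaw '[5.5,5.5,5.5,5.5,5.5,5.5,5.5,5.5,5.5,5.5,5.5,5.5]' --dp '[[-0.5,0,0],[-2,0,0],[0,0,-3],[0,0,-3],[0,-2,-3],[0,-3,0],[0,-3.1,0],[3,0,0],[3,0,0],[3,0,0],[0,0,0],[0,0,0]]' --turn '[[0,0,0],[0,0,0],[0,0,0],[0,0,0],[0,0,0],[0,0,0],[0,0,0],[0,0,0],[0,0,-0.12],[0,0,-0.12],[0,0,-0.12],[0,0,-0.12]]'

```text
time_s: 12.0
position: [0.425, 0.032, 0.0942]
tool_rot: [[-0.203, 0.979, -0.0], [0.979, 0.203, 0.001], [0.001, -0.0, -1.0]]
ft_force: [0.0, 0.3, -0.2]
grip_width: 0.0552
gripper_force: 0.0
```

Emit:
move_arm --jaw '[5.5,5.5,5.5,5.5,5.5,5.5,5.5,5.5,5.5,5.5,5.5]' --dp '[[0,0,0],[0,0,0],[0,0,0],[0,0,0],[0,0,0],[0,0,0],[0,0,0],[0,0,0],[0,0,0],[0,0,0],[0,0,0]]' --turn '[[0,0,-0.12],[0,0,-0.12],[0,0,-0.12],[0,0,-0.12],[0,0,-0.12],[0,0,-0.12],[0,0,-0.12],[0,0,-0.12],[0,0,-0.12],[0,0,-0.01],[0,0,0]]'

```text
time_s: 12.92
position: [0.425, 0.0305, 0.0942]
tool_rot: [[-0.959, 0.284, -0.0], [0.284, 0.959, 0.0], [0.0, 0.0, -1.0]]
ft_force: [0.7, -0.2, 0.1]
grip_width: 0.0552
gripper_force: 0.0
```

Run:
```python
from fit import *
tool(-.088,-.0,.004,180)
```

```text
now stop [-0.0939 -0.0029] z 0.0942 dp cm [-0.59  0.29  9.02] turn z -0.004 t 12.9167 F [ 0.7 -0.2  0.1]
```

Emit:
move_arm --jaw '[5.5,5.5,5.5,5.5,5.5,5.5,5.5,5.5,5.5,5.5,5.5,5.5]' --dp '[[-0.6,0.3,3],[0,0,3],[0,0,2],[0,0,1],[-0.8,0,0],[-0.7,0,0],[-0.5,0,0],[-0.4,0,0],[-0.3,0,0],[-0.2,0,0],[-0.2,0,0],[0,0,0]]' --turn '[[0,0,-0.004],[0,0,0],[0,0,0],[0,0,0],[0,0,0],[0,0,0],[0,0,0],[0,0,0],[0,0,0],[0,0,0],[0,0,0],[0,0,0]]'

```text
time_s: 13.92
position: [0.4618, 0.0228, 0.0045]
tool_rot: [[-0.961, 0.277, 0.0], [0.277, 0.961, -0.0], [-0.0, 0.0, -1.0]]
ft_force: [-0.1, 0.1, 0.1]
grip_width: 0.0552
gripper_force: 0.0
```

Emit:
move_arm --jaw '[5.5,5.5,5.5,5.5]' --dp '[[-0.1,0,0],[-0.1,0,0],[-0.1,0,0],[0,0,0]]' --turn '[[0,0,0],[0,0,0],[0,0,0],[0,0,0]]'

```text
time_s: 14.25
position: [0.4629, 0.0224, 0.0041]
tool_rot: [[-0.961, 0.277, -0.004], [0.277, 0.961, 0.001], [0.004, -0.0, -1.0]]
ft_force: [-4.8, 1.7, 2.9]
grip_width: 0.0551
gripper_force: 2.8
```

Emit:
move_arm --jaw '[5.5,5.5,5.5,5.5]' --dp '[[-0.1,0,0],[-0.1,0,0],[-0.1,0,0],[0,0,0]]' --turn '[[0,0,0],[0,0,0],[0,0,0],[0,0,0]]'

```text
time_s: 14.58
position: [0.4629, 0.0225, 0.0037]
tool_rot: [[-0.961, 0.278, -0.01], [0.278, 0.961, 0.003], [0.011, -0.0, -1.0]]
ft_force: [-14.8, 3.8, 8.9]
grip_width: 0.0549
gripper_force: 7.7
```

Emit:
move_arm --jaw '[5.5,5.5,5.5,5.5,5.5,5.5,5.5]' --dp '[[0.7,0,0],[2,0,0],[0,0,-4],[0,0,-4],[0,0,-4],[0,-1,-3],[0,0,0]]' --turn '[[0,0,0],[0,0,0],[0,0,0],[0,0,0],[0,0,0],[0,0,0],[0,0,0]]'

```text
time_s: 15.17
position: [0.4409, 0.0179, 0.1598]
tool_rot: [[-0.961, 0.277, 0.011], [0.277, 0.961, -0.003], [-0.012, 0.0, -1.0]]
ft_force: [-0.2, 0.7, 0.2]
grip_width: 0.055
gripper_force: 0.0
```

Run:
```python
from fit import *
tool(-.088,-.0,.004,180)
im,d=save('wrist','w4.png'); np.save('d4.npy',d)
im2,d2=save('side','s4.png'); im3,d3=save('scene','c4.png')
P=cloud(im,d); print(fitstop(im,P))
h=[cv2.resize(x,(400,300),interpolation=cv2.INTER_CUBIC) for x in (im[:,:,::-1][200:400,150:417],im[:,:,::-1],im2[180:270,210:330,::-1],im3[180:270,220:340,::-1])]
cv2.imwrite('pics/m4.png',np.vstack([np.hstack(h[:2]),np.hstack(h[2:])]))
```

```text
now stop [-0.0751 -0.0105] z 0.1598 dp cm [ 1.46  1.05 15.56] turn z 0.003 t 15.1667 F [-0.2  0.7  0.2]
n 96 16 28 yaw -17.5 far a [0.5308 0.5348 0.5383] b [0.1159 0.1725 0.2104] left b [0.2235 0.2288 0.233 ] a [0.4541 0.4576 0.4605]
(np.float64(-17.5), array([0.51039137, 0.0097712 ]))
```

View pics/m4.png

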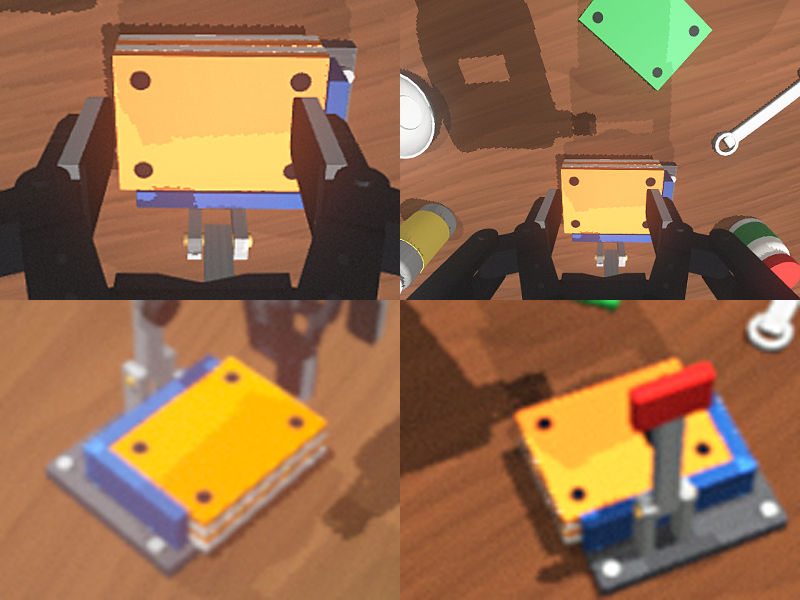

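All four plates appear squared: the edges are parallel and flush at both walls in the wrist and side views, and the clamp is upright at (205,255). Next I'll raise, close the fingers, go behind the grip and check.

Emit:
move_arm --jaw '[0,0,0,0,0,0,0,0,0,0,0]' --dp '[[0,0,-3.2],[0,0,-3.2],[0,0.9,-3.2],[-3.6,0,0],[-3.6,0,0],[-3.6,0,0],[-3.6,0,0],[-3.4,0,0],[0,0,0],[0,0,0],[0,0,0]]' --turn '[[0,0,0],[0,0,0],[0,0,0],[0,0,0],[0,0,0],[0,0,0],[0,0,0],[0,0,0],[0,0,0],[0,0,0],[0,0,0]]'

```text
time_s: 16.23
position: [0.6116, -0.0213, 0.2485]
tool_rot: [[-0.961, 0.277, -0.003], [0.277, 0.961, 0.001], [0.003, -0.0, -1.0]]
ft_force: [0.6, 0.1, 1.0]
grip_width: -0.0001
gripper_force: 0.0
```

Run:
```python
from fit import *
s=observe(); print(np.round(s['tool_rot'],3).tolist())
tool(.103,-.002,.165,180)
im,d=save('side','s5.png'); im3,d3=save('scene','c5.png')
for n,i,dd in(('side',im,d),('scene',im3,d3)):
    P=cloud(i,dd,n); I=i.astype(int); S=tostop(P)
    r=(I[...,0]>130)&(I[...,1]<60)&(I[...,2]<60)&(abs(S).max(-1)<.14)&(P[...,2]>.1)
    print(n,r.sum(),np.percentile(np.c_[S[r],P[r][:,2]],[3,50,97],axis=0).round(3).tolist())
h=[cv2.resize(x,(400,300),interpolation=cv2.INTER_CUBIC) for x in (im[120:255,180:360,::-1],im3[130:265,220:400,::-1])]
cv2.imwrite('pics/m5.png',np.hstack(h))
```

```text
[[-0.961, 0.277, -0.003], [0.277, 0.961, 0.001], [0.003, -0.0, -1.0]]
now stop [ 0.0997 -0.0004] z 0.2485 dp cm [-0.36 -0.16  8.35] turn z 0.003 t 16.2333 F [0.6 0.1 1. ]
side 135 [[0.057, -0.021, 0.163], [0.058, 0.012, 0.177], [0.065, 0.023, 0.19]]
scene 217 [[0.064, -0.026, 0.163], [0.071, -0.006, 0.18], [0.073, 0.019, 0.191]]
```

View pics/m5.png

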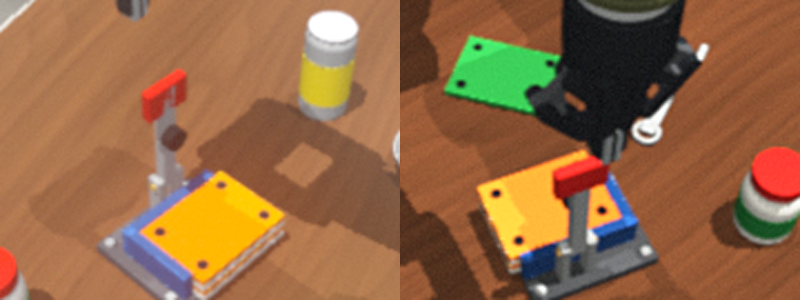

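The pictures show the clamp upright (side crop, grip at (165,95)), the stack square and the fingers above and behind the grip. I'll compute the swing waypoints.

Run:
```python
import numpy as np
th=np.radians(np.r_[90:-1:-10]); r=np.linspace(103,115,len(th))
x=66-r*np.cos(th)+6*np.sin(th)+11; z=62+r*np.sin(th)+6*np.cos(th)
print(np.c_[np.degrees(th),x,z].round(1)); print(np.c_[-np.diff(x),-np.diff(z)].round(1)/10)
```

```text
[[ 90.   83.  165. ]
 [ 80.   64.8 165.8]
 [ 70.   46.5 163.3]
 [ 60.   28.7 157.7]
 [ 50.   12.  148.8]
 [ 40.   -3.2 137.1]
 [ 30.  -16.1 122.7]
 [ 20.  -26.5 106.1]
 [ 10.  -33.9  87.6]
 [  0.  -38.   68. ]]
[[ 1.82 -0.08]
 [ 1.83  0.24]
 [ 1.78  0.57]
 [ 1.67  0.88]
 [ 1.51  1.18]
 [ 1.3   1.44]
 [ 1.04  1.66]
 [ 0.74  1.84]
 [ 0.41  1.96]]
```

Emit:
move_arm --jaw '[0,0,0,0,0,0,0,0,0]' --dp '[[-0.3,-0.2,3],[0,0,3],[0,0,2.3],[0,0,0],[0.6,0,0],[0.5,0,0],[0.4,0,0],[0.4,0,0],[0.1,0,0]]' --turn '[[0,0,0],[0,0,0],[0,0,0],[0,0,0],[0,0,0],[0,0,0],[0,0,0],[0,0,0],[0,0,0]]'

```text
time_s: 17.08
position: [0.5948, -0.0186, 0.1686]
tool_rot: [[-0.961, 0.277, 0.002], [0.277, 0.961, -0.0], [-0.002, 0.0, -1.0]]
ft_force: [0.0, 0.1, 0.3]
grip_width: -0.0
gripper_force: 0.0
```

Emit:
move_arm --jaw '[0,0,0,0,0,0,0,0]' --dp '[[0.9,0,0.2],[0.9,0,0],[0.9,0,0.1],[0.9,0,0.1],[0.9,0,0.3],[0.9,0,0.3],[0.8,0,0.4],[0.8,0,0.4]]' --turn '[[0,0,0],[0,0,0],[0,0,0],[0,0,0],[0,0,0],[0,0,0],[0,0,0],[0,0,0]]'

```text
time_s: 17.75
position: [0.5283, 0.0005, 0.15]
tool_rot: [[-0.961, 0.277, 0.003], [0.277, 0.961, -0.001], [-0.003, 0.0, -1.0]]
ft_force: [1.3, -0.9, 0.0]
grip_width: 0.0003
gripper_force: 0.8
```

Emit:
move_arm --jaw '[0,0,0,0,0,0,0,0]' --dp '[[0.8,0,0.6],[0.8,0,0.6],[0.65,0,0.7],[0.65,0,0.75],[0.5,0,0.8],[0.5,0,0.85],[0.4,0,0.9],[0.35,0,0.9]]' --turn '[[0,0,0],[0,0,0],[0,0,0],[0,0,0],[0,0,0],[0,0,0],[0,0,0],[0,0,0]]'

```text
time_s: 18.42
position: [0.4839, 0.0134, 0.0888]
tool_rot: [[-0.961, 0.277, 0.003], [0.277, 0.961, -0.001], [-0.003, 0.0, -1.0]]
ft_force: [1.9, -0.1, 1.3]
grip_width: 0.0
gripper_force: 0.7
```

Run:
```python
from fit import *
tool(-.038,-.001,.068,180)
```

```text
now stop [-0.0326 -0.0029] z 0.0888 dp cm [0.54 0.19 2.08] turn z 0.003 t 18.4167 F [ 1.9 -0.1  1.3]
```

Emit:
move_arm --jaw '[0,0,0,0,0]' --dp '[[0.2,0,0.7],[0.1,0,0.7],[0,0,0.4],[0,0,0.2],[0,0,0]]' --turn '[[0,0,0],[0,0,0],[0,0,0],[0,0,0],[0,0,0]]'

```text
time_s: 18.83
position: [0.4803, 0.0143, 0.0683]
tool_rot: [[-0.961, 0.277, -0.001], [0.277, 0.961, 0.0], [0.001, -0.0, -1.0]]
ft_force: [-0.0, -0.1, 0.4]
grip_width: -0.0003
gripper_force: 0.0
```

Emit:
move_arm --jaw '[0,0,0,0]' --dp '[[0,0,0.1],[0,0,0.1],[0,0,0.1],[0,0,0]]' --turn '[[0,0,0],[0,0,0],[0,0,0],[0,0,0]]'

```text
time_s: 19.17
position: [0.4806, 0.0143, 0.0678]
tool_rot: [[-0.961, 0.277, 0.002], [0.277, 0.961, -0.001], [-0.002, -0.0, -1.0]]
ft_force: [-9.3, 0.9, 30.4]
grip_width: 0.0001
gripper_force: 15.2
```

Emit:
move_arm --jaw '[0,0,0,0,0,0,0,0]' --dp '[[0,0,-0.3],[0,0,-2],[0,0,-3.5],[0,0,-3.5],[2,0,-3.5],[3.5,0,-3],[3,0,0],[0,0,0]]' --turn '[[0,0,0],[0,0,0],[0,0,0],[0,0,0],[0,0,0],[0,0,0],[0,0,0],[0,0,0]]'

```text
time_s: 19.83
position: [0.3984, 0.0382, 0.2218]
tool_rot: [[-0.961, 0.276, 0.001], [0.276, 0.961, -0.0], [-0.001, 0.0, -1.0]]
ft_force: [0.1, 0.6, -0.3]
grip_width: 0.0
gripper_force: 0.0
```

Run:
```python
from fit import *
im0,d0=save('wrist','w6.png'); im,d=save('side','s6.png'); im3,d3=save('scene','c6.png')
P=cloud(im0,d0); I=im0.astype(int); S=tostop(P)
r=(I[...,0]>130)&(I[...,1]<70)&(I[...,2]<70)&(abs(S).max(-1)<.12)
print('grip',r.sum(),np.percentile(np.c_[S[r],P[r][:,2]],[3,50,97],axis=0).round(3).tolist())
o=(I[...,0]>200)&(I[...,1]>120)&(I[...,2]<130)&(abs(P[...,2]-.044)<.006)&(abs(S).max(-1)<.09)
print('top plate',np.percentile(S[o],[1,99],axis=0).round(3).tolist())
try: print(fitstop(im0,P))
except Exception as e: print(e)
v,u=np.where(o); v0=max(0,v.min()-30); u0=max(0,u.min()-30)
h=[cv2.resize(x,(400,300),interpolation=cv2.INTER_CUBIC) for x in (im0[v0:v0+150,u0:u0+200,::-1],im0[:,:,::-1],im[190:265,220:320,::-1],im3[180:270,220:340,::-1])]
cv2.imwrite('pics/m6.png',np.vstack([np.hstack(h[:2]),np.hstack(h[2:])]))
```

```text
grip 212 [[-0.059, -0.049, 0.025], [-0.058, -0.001, 0.064], [-0.041, 0.034, 0.067]]
top plate [[-0.04, -0.06], [0.037, 0.059]]
index -1 is out of bounds for axis 0 with size 0
```

View pics/m6.png

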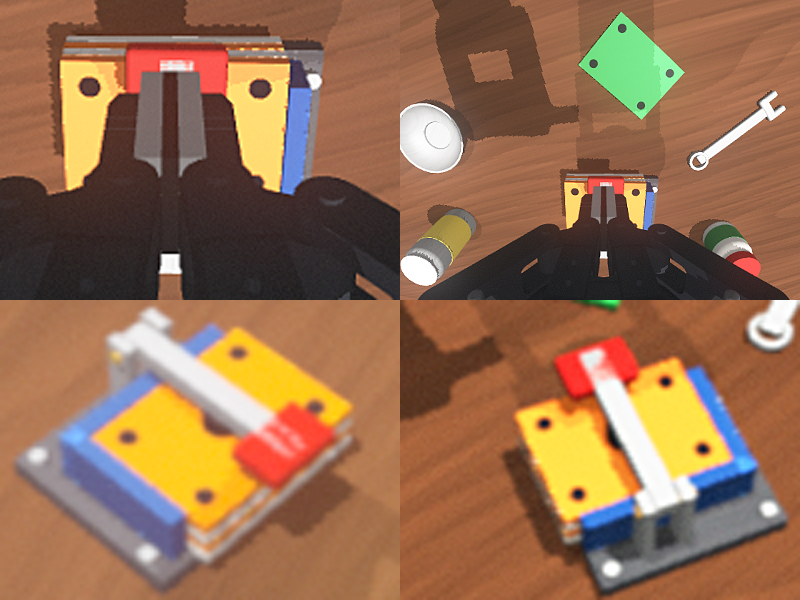

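The clamp is down with its pad on the top blank, the stack edges line up flush with both walls, and the bystanders haven't moved. The arm is clear, so I'll hand in.

```bash
python3 -c "
from rig import ticket; print(ticket.close_job())"
```

```text
the job is handed in; nothing more can be done
None
```

I squared the four blanks flush against both blue walls, then swung the hold-down arm over and pressed its pad onto the top blank. I handed the job in at about 20 s of the 72 s; the can, jar, dish and wrench were not touched.

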